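Charge the grinding jar with its largest ball

ROBOT

A 6-joint arm with a two-finger parallel gripper is mounted at the origin on a cart in front of the work surface, level with it; the furniture and walls round the work are solid. World frame = base frame: x ahead of the robot, y to its left, z up, the work surface at z = 0. Lengths are in m, angles in degrees, forces in N, time in s.
With the tool pointing down it reaches from about 0.3 to 0.775 m from the base axis. Payload 14.6 kg.
Tool frame: the origin (TCP) lies midway between the tips of the shut fingers; the grasp point (between the pads) lies 19 mm behind it; z points along the fingers, y is the line along which they close (so a half turn about z gives the same grasp; the last joint's range is limited). The gripper opens to 85 mm and grips with 20 to 120 N. Pads are 22 mm wide; open, the fingers measure 114 mm over their backs; the gripper's body (76 mm by 85 mm) begins 54 mm behind the grasp point. The pads swing forward as they close: fully open they stand 13 mm farther back than shut.
Start: joints at [-75.264, 17.183, 87.147, -0, 75.671, -3.816], TCP at [0.175, -0.521, 0.231] pointing down, gripper open.
Joint ranges: [-173.82, 173.82], [-45.26, 126.66], [13.44, 144.39], [-59.66, 239.66], [0, 175.72], [-146.38, 146.38]. Speed limits (degrees/s): [127.2, 127.2, 147.25, 180, 180, 180].

INTERFACE

Orientations are given as a 3x3 rotation matrix whose columns are the frame's x, y, z axes.
In Python, from plant import robot, imaging gives the robot as it stands.
- The arm moves only by the tool play_rows, never from a script. Its argument "rows" is a list of rows, each a list of 5 numbers: the closure, from -1 (fully open) to 1 (shut), then the shift along the tool's x, y, z in mm, then the turn about the tool's z in rad. A call has 1 to 5 rows; each row is the pose to reach, as a shift and turn from the pose commanded when the call began, along the tool's axes at that moment; what a row does not reach only later rows make up. A row lasts 1/8 s, in which the tool goes at most 62.5 mm and 10.7 degrees, less where a joint would pass 70% of its speed; a pose out of reach is approached as far as the arm can. A call with a gripper value outside its range is refused whole. The fingers move at their own pace and stop on an object; "newtons" is the grip in N (left out, the last holds). Time passes only in rows, so rows that repeat a pose let the fingers close. It gives the time, the measured TCP pose, the force, the opening and the grip force at its end, in the units of the state.
- robot.observe(): the state, without advancing time (a new reading comes with each control period).
- imaging.snapshot(name): name is "scene" or "top" or "wrist"; returns the picture (400x640x3 uint8, red, green, blue); there is no depth.
- imaging.camera_model(name): a dict with "fov_y" (degrees; the focal length in pixels is half the picture's height over the tangent of half this angle, whatever the lens; pixels are square), "cx", "cy" (the principal point, pixels), "world_to_cam" (4x4, takes a point from world to camera coordinates). Camera axes: x right, y down, z forward; pixel columns grow to the right and rows downward; lengths in m; the calibration is good to about 2 mm. A picture is of the moment at which its call begins: read the wrist's pose just before it. camera_model takes no time and is no camera call; for the wrist camera it gives the pose at the moment of the call.
- robot.finish_job(): hands the job in; it is judged then, once.
The state is a dict: "time": time; "joints": joint angles; "dq": joint speeds; "tau": joint torques, N m; "position": TCP position; "eef_rot": TCP orientation; "force": force on the tool from outside, world axes, zero at the start; "ft_torque": the same for the moment, N m; "opening": finger opening in m; "grip_force": force on a finger pad.
Only numpy, scipy, OpenCV 4.12 (cv2) and the standard library are available. Lean on these libraries where they do the work, as an engineer would, in place of code of your own. Each camera call takes 0.05 s, during which the arm holds its last target. There are 200 camera calls.

TASK

Pick the largest of the three white grinding balls off the ball rest and lower it gently into the deep open steel jar, holding it until it is right down at the bottom, with only a light touch, then let go and withdraw: do not drop or press it in. Leave the other two balls in their cups and the jar standing upright.

Things in the scene. Friction and masses are not known exactly. Their poses are not given: they have to be found in the camera images.
- ball_large_center (a point): centre of the largest ball: smooth white ceramic sphere, 50 mm diameter, about 0.25 kg, loose, in one of the three cups (which one varies) of the grey ball rest, its centre about 47 mm above the table. Grip it round its middle from above, in any direction; no orientation matters.
- ball_medium_center (a point): centre of the medium ball, 35 mm diameter, otherwise like the large one; in another cup, where it stays. The ball rest is fixed, turned up to 20 degrees: a base plate 56 x 206 mm, 6 mm thick, with three equal round cups 30 to 34 mm across in a row, 80 mm apart, their rims 24 mm above the table.
- ball_small_center (a point): centre of the small ball, 26 mm diameter, otherwise like the large one; in the remaining cup, where it stays
- jar_floor (a point): middle of the flat inner floor (dark rubber liner, 8 mm above the table; z up) of the grinding jar: round, open, steel, loose, 1.2 kg, 70 mm tall, 178 mm across outside; inside 156 mm across, straight walls, rim 62 mm above this floor. The large ball lying in it has its centre 25 mm above the floor. The flat steel lid with a knob lying nearby is not used.
There are look-alikes about, which are no part of the job. What is shaped like the part that bears jar_floor but blue is not meant. What is shaped like the part that bears ball_large_center but turquoise is not meant.

How it is judged (in metres and radians):
On the way:
1. the large ball, still held, has been lowered into the jar to within about 17 mm of its floor (horizontal distance between ball_large_center and jar_floor below 0.065 m and z of ball_large_center in the frame of jar_floor below 0.042 m and contact force between the fingers and ball_large above 0.5 N), for 0.1 s.
At the end, for the whole second after the job is handed in: the large ball lies released and still (under 0.05 m/s) on the inner floor of the jar (centre 15 to 35 mm above the floor and within 65 mm of its middle), the jar stands upright within 10 degrees, and the medium and small balls are within 15 mm of where they started (horizontal distance between ball_large_center and jar_floor below 0.065 m and z of ball_large_center in the frame of jar_floor between 0.015 and 0.035 m and linear speed of ball_large below 0.05 m/s and angle between jar_floor's own z axis and vertical below 0.17 rad and distance of each of ball_medium_center, ball_small_center from where it was at the start of the episode below 0.015 m); the robot touches nothing.
It fails at once if the large ball strikes or is pressed against the jar with more than 90 N, even for an instant (contact force between ball_large and jar above 90 N).
It fails at once if the jar is tipped by more than 15 degrees (angle between jar_floor's own z axis and vertical above 0.26 rad).
It fails at once if another ball is knocked or taken out of its cup (distance of any of ball_medium_center, ball_small_center from where it was at the start of the episode above 0.03 m).
It also fails if it takes over 42 s, if anything falls off the work surface, if the arm or the gripper's body presses on something with over 40 N, if the wrist force passes 120 N, or if a joint passes its speed limit or range.

## Working session

There is one attempt and no reset: what is moved stays moved. The work goes in short steps, Python scripts to look and compute and a tool call to move; the robot and the scene stay as the last step left them, time stands still between calls to the robot, and variables do not carry over. Pictures are saved under pics/ and viewed, at most 10 in all, crops included, and the job is handed in when it is done.

Besides the shell and the picture viewer there is one more tool, called after "Request:" by a JSON object that holds its "api" and its "payload", one argument or row to a line. play_rows: Moves the arm, as the interface text tells. Its arguments: {"type":"object","properties":{"rows":{"type":"array","items":{"type":"array","items":{"type":"number"}}},"newtons":{"type":"number"}},"required":["rows"]}

```bash
mkdir -p pics; cat > h.py <<'E'
import numpy as np,cv2
from plant import robot,imaging
def snap(n,f):
    m=imaging.camera_model(n);im=imaging.snapshot(n);cv2.imwrite(f'pics/{f}.png',im[:,:,::-1]);np.save(f'pics/{f}.npy',im)
    import pickle;pickle.dump(m,open(f'pics/{f}.pkl','wb'));return im,m
def ray(m,u,v,z):
    f=200/np.tan(np.radians(m['fov_y'])/2);T=np.array(m['world_to_cam']);R=T[:3,:3];c=-R.T@T[:3,3]
    d=R.T@np.array([(u-m['cx'])/f,(v-m['cy'])/f,1]);return c+d*(z-c[2])/d[2]
def proj(m,p):
    f=200/np.tan(np.radians(m['fov_y'])/2);q=np.array(m['world_to_cam'])@np.r_[p,1];return m['cx']+f*q[0]/q[2],m['cy']+f*q[1]/q[2]
E
python3 - <<'E'
from h import *
ims=[]
for n in("top","scene"):
    im,m=snap(n,n);T=np.array(m['world_to_cam']);print(n,m['fov_y'],m['cx'],m['cy'],-T[:3,:3].T@T[:3,3]);print([k for k in m])
print(robot.observe())
E
```

```text
top 47.64780819171501 316.87786498777876 202.3712219516977 [ 0.34665575 -0.19103294  1.3134964 ]
['fov_y', 'cx', 'cy', 'world_to_cam']
scene 55.7326920888292 319.2708651703042 199.75845147979143 [-0.11298464 -0.91901472  1.11341352]
['fov_y', 'cx', 'cy', 'world_to_cam']
{'time': 0.1, 'joints': array([-7.52642340e+01,  1.72129519e+01,  8.71763589e+01, -1.91676809e-03,
        7.56715719e+01, -3.81585960e+00]), 'dq': array([ 0.07542897,  0.00093083, -0.16646133, -0.01559168, -0.10920379,
        0.01836043]), 'tau': array([ 1.46080223e-03, -5.44376314e+01, -3.62368333e+01, -7.27542511e-05,
        3.03292552e-03, -1.64932976e-05]), 'position': array([ 0.17492334, -0.52121802,  0.23077605]), 'eef_rot': array([[ 9.48034733e-01,  3.18166707e-01, -3.01632700e-04],
       [ 3.18166848e-01, -9.48034186e-01,  1.01940852e-03],
       [ 3.83837413e-05, -1.06240421e-03, -9.99999435e-01]]), 'force': array([-0.39477329,  0.76421181, -0.19691742]), 'ft_torque': array([ 0.00186236, -0.04114308,  0.00459708]), 'grip_force': 0.0, 'opening': 0.08534124373859153}
```

View pics/top.png

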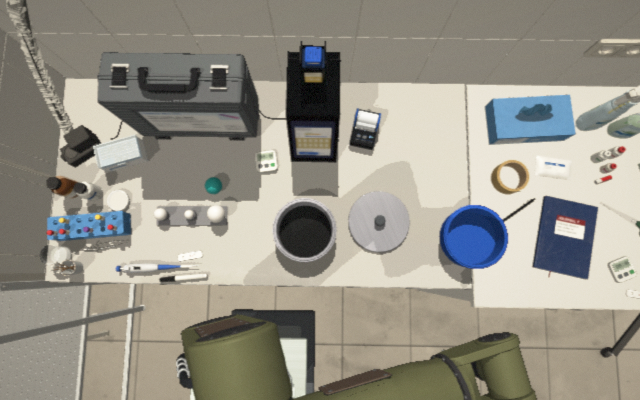

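View pics/scene.png

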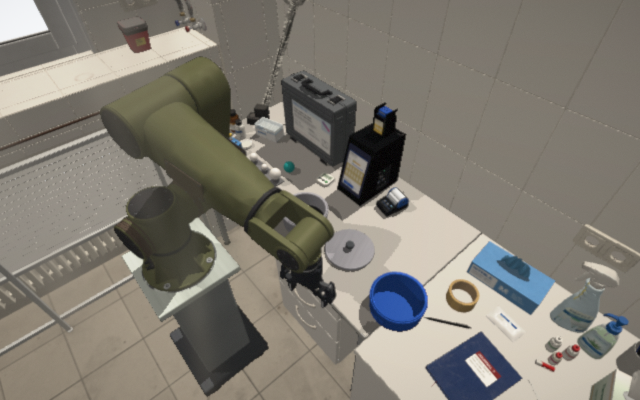

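The top view shows white balls in the grey rest at (161,215), (190,214) and (216,213), with the last apparently the largest. The turquoise ball at (213,185) is a decoy. The steel jar is at (305,232), the lid at (379,222) and the blue decoy bowl at (474,237). Candidates for the large ball are the three white balls, the turquoise ball and the white cap at (117,200). By the description I choose (216,213), and I'll check it in a crop.

```bash
python3 - <<'E'
from h import *
import pickle
im=np.load('pics/top.npy');m=pickle.load(open('pics/top.pkl','rb'))
c=im[165:275,100:350];cv2.imwrite('pics/crop1.png',cv2.resize(c,None,fx=3.2,fy=3.2,interpolation=cv2.INTER_CUBIC)[:,:,::-1])
hsv=cv2.cvtColor(im,cv2.COLOR_RGB2HSV)
mask=((hsv[...,1]<40)&(hsv[...,2]>175)).astype('uint8')
roi=np.zeros_like(mask);roi[200:228,150:232]=1
n,l,s,ce=cv2.connectedComponentsWithStats(mask*roi)
for i in range(1,n):
    if s[i,4]>15:
        print(s[i],ce[i],ray(m,*ce[i],.047)[:2])
# jar: circle by Hough
g=cv2.cvtColor(im,cv2.COLOR_RGB2GRAY)[190:275,265:345]
g3=cv2.resize(g,None,fx=3,fy=3,interpolation=cv2.INTER_CUBIC)
h=cv2.HoughCircles(cv2.medianBlur(g3,5),cv2.HOUGH_GRADIENT,1.5,20,param1=120,param2=40,minRadius=60,maxRadius=105)
for q in h[0][:6]:
    u,v,r=q[0]/3+265,q[1]/3+190,q[2]/3
    P=ray(m,u,v,.07);print(u,v,r,P[:2],'diam',np.linalg.norm(ray(m,u+r,v,.07)-ray(m,u-r,v,.07)))
E
```

```text
[150 200  82  28 979] [189.74259448 209.11235955] [0.50566881 0.17332794]
[184 209   9   9  61] [187.98360656 213.13114754] [0.49417505 0.17762548]
[170 226  21   2  28] [180.75 226.75] [0.45538132 0.19568019]
[195 226  17   2  26] [203.         226.65384615] [0.45672773 0.13324517]
304.25 229.75 27.85 [ 0.45099749 -0.1516838 ] diam 0.15319986838503083
298.75 234.25 32.5 [ 0.43835953 -0.13684543] diam 0.1785326540182329
306.25 236.75 30.85 [ 0.43185434 -0.15758436] diam 0.16932137331601393
311.25 230.75 20.9 [ 0.44857595 -0.17098634] diam 0.11492397451931373
```

View pics/crop1.png

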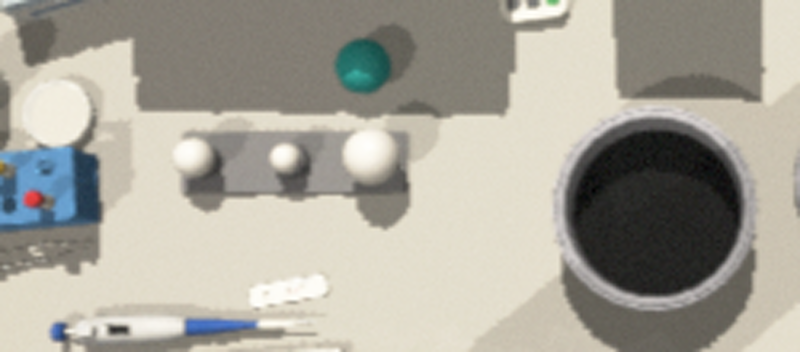

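The crop confirms it: the largest white ball is at crop (371,156), which is pixel (215.9,213.8). Its apparent size of 17.5 px is about 49 mm. The medium ball is on the far left and the small one in the middle. The jar rim's centre is at crop (653.5,208.5), pixel (304.2,230.2), about 62.8 px across. The turquoise ball is close behind, so I'll grip diagonally.

```bash
python3 - <<'E'
from h import *
import pickle
m=pickle.load(open('pics/top.pkl','rb'));o=robot.observe();R=o['eef_rot'];p=o['position']
def rep(n,u,v,z):
    P=ray(m,u,v,z);print(n,P.round(4),'tool shift mm',(R.T@(P-p)*1000).round(0));return P
L=rep('large',215.9,213.75,.047);rep('med',160.6,214.4,.039);s=rep('small',189.7,214.4,.034);t=rep('turq',213.4,185.6,.025)
rep('jar',304.2,230.2,.07);print(np.linalg.norm(L-s),np.linalg.norm((L-t)[:2]))
ms=pickle.load(open('pics/scene.pkl','rb'));print(proj(ms,L))
E
```

```text
large [0.4938 0.0989 0.047 ] tool shift mm [ 500. -486.  184.]
med [0.4902 0.2574 0.039 ] tool shift mm [ 547. -638.  192.]
small [0.4921 0.1763 0.034 ] tool shift mm [ 523. -560.  197.]
turq [0.5781 0.1152 0.025 ] tool shift mm [ 585. -475.  206.]
jar [ 0.4498 -0.1516  0.07  ] tool shift mm [ 378. -263.  161.]
0.0785605129977097 0.08590307686999442
(np.float64(274.79147801098577), np.float64(174.296532408592))
```

Request:
{"api": "play_rows", "payload": {
  "rows": [
    [-1,500,-486,60,0],
    [-1,500,-486,60,0],
    [-1,500,-486,60,0],
    [-1,500,-486,60,0],
    [-1,500,-486,60,0]
  ],
  "newtons": 40
}}

```text
time: 0.72
position: [0.318, -0.2428, 0.2043]
eef_rot: [[0.948, 0.318, 0.0], [0.318, -0.948, -0.0], [0.0, 0.0, -1.0]]
force: [1.7, -1.2, 0.9]
opening: 0.085
grip_force: 0.0
```

Request:
{"api": "play_rows", "payload": {
  "rows": [
    [-1,277,-269,33,0],
    [-1,277,-269,33,0],
    [-1,277,-269,33,0],
    [-1,277,-269,33,0],
    [-1,277,-269,33,0]
  ]
}}

```text
time: 1.35
position: [0.4609, 0.0342, 0.1777]
eef_rot: [[0.948, 0.318, 0.0], [0.318, -0.948, -0.0], [0.0, 0.0, -1.0]]
force: [0.3, -0.2, 0.1]
opening: 0.0853
grip_force: 0.0
```

Request:
{"api": "play_rows", "payload": {
  "rows": [
    [-1,55,-50,6,-0.18],
    [-1,55,-50,6,-0.36],
    [-1,55,-50,6,-0.46],
    [-1,55,-50,6,-0.46],
    [-1,55,-50,6,-0.46]
  ]
}}

```text
time: 1.98
position: [0.4965, 0.0968, 0.1718]
eef_rot: [[0.71, 0.704, -0.0], [0.704, -0.71, -0.0], [-0.0, -0.0, -1.0]]
force: [-0.1, 0.6, 0.6]
opening: 0.0853
grip_force: 0.0
```

```bash
python3 - <<'E'
from h import *
im,m=snap('wrist','w1');o=robot.observe();R=o['eef_rot'];p=o['position'];print(p,R.round(3))
print('pred',proj(m,[.4938,.0989,.047]),proj(m,[.4921,.1763,.034]),proj(m,p+R@[0,0,.0]),m['fov_y'])
print((R.T@(np.array([.4938,.0989,.024])-p)*1000).round(1))
E
```

```text
[0.49652756 0.09673423 0.1718983 ] [[ 0.71   0.704 -0.   ]
 [ 0.704 -0.71  -0.   ]
 [-0.    -0.    -1.   ]]
pred (np.float64(319.3996312318051), np.float64(191.90317298388683)) (np.float64(251.52960293352163), np.float64(125.68781704870548)) (np.float64(324.11585821872137), np.float64(258.2256514243938)) 62.362166315426435
[ -0.4  -3.5 147.9]
```

View pics/w1.png

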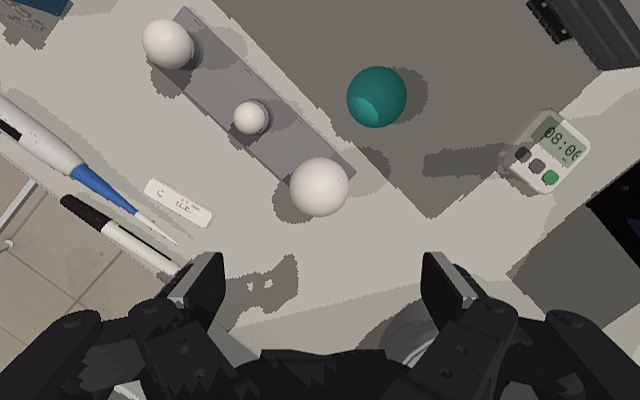

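The wrist view shows the large ball at about (319,187), about 60 px across, against a predicted (319,192). The medium ball is at (168,44), the small one at (251,118) and the turquoise one at (377,97). I'll refine the ball centre with a contour fit.

```bash
python3 - <<'E'
from h import *
import pickle
im=np.load('pics/w1.npy');m=pickle.load(open('pics/w1.pkl','rb'));o=robot.observe();R=o['eef_rot'];p=o['position']
g=cv2.cvtColor(im,cv2.COLOR_RGB2GRAY)
for c in cv2.HoughCircles(cv2.medianBlur(g,3)[140:240,260:380],cv2.HOUGH_GRADIENT,1,20,param1=100,param2=15,minRadius=25,maxRadius=36)[0][:3]:
    u,v=c[0]+260,c[1]+140;P=ray(m,u,v,.047)
    print(u,v,c[2],P,'tool',(R.T@(P-p)*1000).round(1),'diam',2*np.linalg.norm(ray(m,u+c[2],v,.047)-P))
E
```

```text
317.5 186.5 28.8 [0.49599268 0.10327417 0.047     ] tool [  4.2  -5.  124.9] diam 0.047825130266877056
```

Request:
{"api": "play_rows", "payload": {
  "rows": [
    [-1,3,-4.5,50,0],
    [-1,3,-4.5,90,0],
    [-1,3,-4.5,125,0],
    [-1,3,-4.5,148,0],
    [-1,3,-4.5,148,0]
  ]
}}

```text
time: 2.65
position: [0.4947, 0.1019, 0.0228]
eef_rot: [[0.709, 0.705, -0.003], [0.705, -0.709, -0.0], [-0.002, -0.002, -1.0]]
force: [-0.0, 0.7, 0.7]
opening: 0.0854
grip_force: 0.0
```

Request:
{"api": "play_rows", "payload": {
  "rows": [
    [0.3,0,0,0,0],
    [0.3,0,0,0,0],
    [1,0,0,0,0],
    [1,0,0,0,0],
    [1,0,0,0,0]
  ],
  "newtons": 40
}}

```text
time: 3.28
position: [0.4966, 0.1022, 0.0254]
eef_rot: [[0.708, 0.706, 0.003], [0.706, -0.708, 0.0], [0.002, 0.002, -1.0]]
force: [-0.0, -1.3, 7.6]
opening: 0.0481
grip_force: 39.8
```

Request:
{"api": "play_rows", "payload": {
  "rows": [
    [1,0,0,0,0],
    [1,0,0,-4,0],
    [1,0,0,-12,0],
    [1,0,0,-24,0],
    [1,0,0,-40,0]
  ]
}}

```text
time: 3.9
position: [0.4955, 0.1023, 0.0649]
eef_rot: [[0.708, 0.706, -0.0], [0.706, -0.708, -0.0], [-0.0, -0.0, -1.0]]
force: [-0.2, -0.8, -1.4]
opening: 0.0482
grip_force: 41.6
```

Request:
{"api": "play_rows", "payload": {
  "rows": [
    [1,0,0,-30,0],
    [1,0,0,-60,0],
    [1,0,0,-80,0],
    [1,0,0,-90,0],
    [1,0,0,-90,0]
  ]
}}

```text
time: 4.53
position: [0.4956, 0.1023, 0.1544]
eef_rot: [[0.708, 0.706, 0.001], [0.706, -0.708, 0.0], [0.001, 0.001, -1.0]]
force: [0.6, 0.0, -3.6]
opening: 0.0481
grip_force: 41.8
```

```bash
python3 - <<'E'
from h import *
im,m=snap('wrist','w2');o=robot.observe();R=o['eef_rot'];p=o['position'];print(p,o['opening'],o['grip_force'],o['force'])
print('tcp',proj(m,p),'grasp',proj(m,p-R@[0,0,.019]),'jar shift',(R.T@(np.array([.4498,-.1516,0])-p)*1000).round(1))
E
```

```text
[0.4953375  0.10224185 0.15365501] 0.04817543770401554 41.77034676074982 [-0.14769792  0.37742596 -2.47205909]
tcp (np.float64(323.6434821108319), np.float64(257.9141361739541)) grasp (np.float64(323.79359510963405), np.float64(278.1166388256279)) jar shift [-211.4  147.7  153.7]
```

View pics/w2.png

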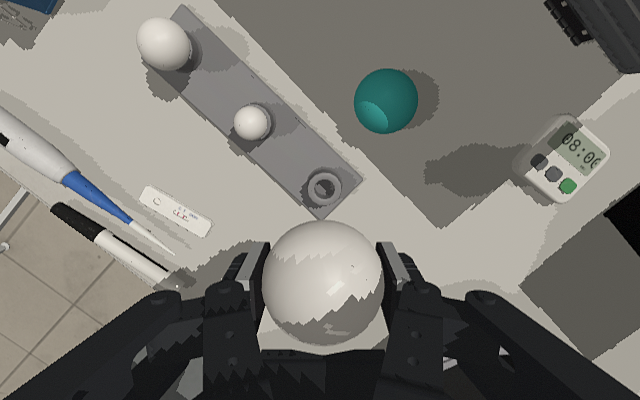

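The large ball is held between the pads with its centre at about (323,283), and its cup at (323,188) is empty. The medium ball (164,44) and small ball (252,122) are undisturbed. The measured weight is about 2.5 N, as expected. Next I move over the jar.

Request:
{"api": "play_rows", "payload": {
  "rows": [
    [1,-30,21,0,0],
    [1,-75,53,0,0],
    [1,-122,86,0,0],
    [1,-168,118,0,0],
    [1,-198,138,0,0]
  ]
}}

```text
time: 5.2
position: [0.4517, -0.1372, 0.153]
eef_rot: [[0.709, 0.705, -0.001], [0.705, -0.709, 0.001], [-0.001, -0.001, -1.0]]
force: [-0.2, 0.1, -2.4]
opening: 0.0482
grip_force: 41.8
```

Request:
{"api": "play_rows", "payload": {
  "rows": [
    [1,-11,8,0,0],
    [1,-13,9,0,0],
    [1,-13,9,0,0],
    [1,-13,9,0,0]
  ]
}}

```text
time: 5.7
position: [0.4501, -0.1499, 0.1538]
eef_rot: [[0.707, 0.707, -0.0], [0.707, -0.707, 0.0], [0.0, -0.0, -1.0]]
force: [-0.1, -0.4, -1.4]
opening: 0.0484
grip_force: 41.9
```

```bash
python3 - <<'E'
from h import *
im,m=snap('wrist','w3');o=robot.observe();R=o['eef_rot'];p=o['position'];print(p,o['opening'],o['grip_force'],o['force'])
J=np.array([.4498,-.1516,.07])
print('jar ctr',proj(m,J),'rim pts',[np.round(proj(m,J+R@[.089*np.cos(a),.089*np.sin(a),0])) for a in np.radians([0,-30,30,-60,60,90,-90])])
for a in np.radians([0,-30,30,-60,60]): cv2.circle(im,tuple(int(round(x)) for x in proj(m,J+R@[.089*np.cos(a),.089*np.sin(a),0])),3,(255,0,0),-1)
cv2.imwrite('pics/w3m.png',im[:,:,::-1])
E
```

```text
[ 0.45004758 -0.14999183  0.15382674] 0.04790728990587994 41.857112646102905 [ 0.04251599 -0.31899399 -2.35548188]
jar ctr (np.float64(325.0275493279789), np.float64(207.75711024090361)) rim pts [array([325.,  75.]), array([257.,  95.]), array([393.,  95.]), array([212., 145.]), array([439., 145.]), array([449., 208.]), array([201., 208.])]
```

View pics/w3m.png

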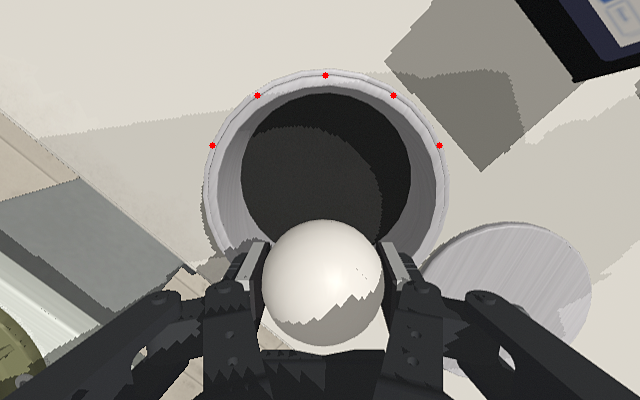

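The picture shows the jar's rim passing through the predicted red points to within about 5 px, and the ball held above the opening at (323,283). The opening is clear, so I lower the ball with a 3 mm correction in tool x.

Request:
{"api": "play_rows", "payload": {
  "rows": [
    [1,3,0,25,0],
    [1,3,0,60,0],
    [1,3,0,95,0],
    [1,3,0,115,0],
    [1,3,0,122,0]
  ]
}}

```text
time: 6.38
position: [0.4517, -0.1481, 0.031]
eef_rot: [[0.708, 0.706, -0.002], [0.706, -0.708, 0.001], [-0.001, -0.002, -1.0]]
force: [1.1, -0.1, -1.1]
opening: 0.048
grip_force: 41.9
```

Request:
{"api": "play_rows", "payload": {
  "rows": [
    [1,0,0,3,0],
    [1,0,0,6,0],
    [1,0,0,9,0],
    [1,0,0,11,0],
    [1,0,0,12,0]
  ]
}}

```text
time: 7.0
position: [0.452, -0.1487, 0.0199]
eef_rot: [[0.708, 0.706, 0.0], [0.706, -0.708, -0.0], [0.0, 0.0, -1.0]]
force: [1.1, -0.2, -1.6]
opening: 0.0483
grip_force: 41.9
```

Request:
{"api": "play_rows", "payload": {
  "rows": [
    [1,0,0,1,0],
    [1,0,0,2,0],
    [1,0,0,3,0],
    [1,0,0,4,0],
    [1,0,0,4,0]
  ]
}}

```text
time: 7.62
position: [0.4519, -0.1487, 0.0158]
eef_rot: [[0.708, 0.706, -0.0], [0.706, -0.708, 0.0], [-0.0, -0.0, -1.0]]
force: [-0.1, -0.3, -3.0]
opening: 0.0481
grip_force: 41.9
```

Still carrying the ball's weight, so contact should come at a TCP height of about 0.011 to 0.012. I'll go down in fine steps.

Request:
{"api": "play_rows", "payload": {
  "rows": [
    [1,0,0,0.5,0],
    [1,0,0,1,0],
    [1,0,0,1.5,0],
    [1,0,0,2,0],
    [1,0,0,2,0]
  ]
}}

```text
time: 8.25
position: [0.452, -0.1487, 0.0139]
eef_rot: [[0.708, 0.706, -0.0], [0.706, -0.708, 0.0], [0.0, -0.0, -1.0]]
force: [-0.2, 1.2, -1.8]
opening: 0.0482
grip_force: 41.9
```

Request:
{"api": "play_rows", "payload": {
  "rows": [
    [1,0,0,0.5,0],
    [1,0,0,1,0],
    [1,0,0,1,0]
  ]
}}

```text
time: 8.62
position: [0.452, -0.1487, 0.0128]
eef_rot: [[0.708, 0.706, -0.0], [0.706, -0.708, 0.0], [-0.0, -0.0, -1.0]]
force: [0.3, 0.2, -2.2]
opening: 0.0477
grip_force: 41.9
```

Request:
{"api": "play_rows", "payload": {
  "rows": [
    [1,0,0,0.5,0],
    [1,0,0,1,0],
    [1,0,0,1,0]
  ]
}}

```text
time: 9.0
position: [0.452, -0.1487, 0.0119]
eef_rot: [[0.708, 0.706, 0.0], [0.706, -0.708, -0.0], [0.0, 0.0, -1.0]]
force: [-0.3, 0.8, -0.7]
opening: 0.0481
grip_force: 41.9
```

Request:
{"api": "play_rows", "payload": {
  "rows": [
    [1,0,0,0.5,0],
    [1,0,0,0.5,0]
  ]
}}

```text
time: 9.25
position: [0.4521, -0.1487, 0.0117]
eef_rot: [[0.708, 0.706, 0.0], [0.706, -0.708, -0.0], [0.0, 0.0, -1.0]]
force: [-1.0, 1.1, 5.4]
opening: 0.0479
grip_force: 42.5
```

Light contact with the floor, about 5 to 8 N. Now I release and withdraw straight up.

Request:
{"api": "play_rows", "payload": {
  "rows": [
    [0.1,0,0,0,0],
    [-0.2,0,0,0,0],
    [-0.5,0,0,0,0],
    [-0.6,0,0,0,0],
    [-0.6,0,0,0,0]
  ],
  "newtons": 20
}}

```text
time: 9.88
position: [0.452, -0.1487, 0.0113]
eef_rot: [[0.708, 0.706, 0.0], [0.706, -0.708, 0.0], [0.0, -0.0, -1.0]]
force: [-0.3, -0.3, -0.1]
opening: 0.0687
grip_force: 0.0
```

Request:
{"api": "play_rows", "payload": {
  "rows": [
    [-0.6,0,0,-10,0],
    [-0.6,0,0,-35,0],
    [-0.6,0,0,-75,0],
    [-0.6,0,0,-120,0],
    [-0.6,0,0,-160,0]
  ]
}}

```text
time: 10.5
position: [0.4519, -0.1486, 0.1738]
eef_rot: [[0.708, 0.706, 0.001], [0.706, -0.708, -0.0], [0.0, 0.001, -1.0]]
force: [-0.2, 0.5, 1.2]
opening: 0.0683
grip_force: 0.0
```

Request:
{"api": "play_rows", "payload": {
  "rows": [
    [-0.6,-20,0,-20,0],
    [-0.6,-50,0,-20,0],
    [-0.6,-70,0,-20,0],
    [-0.6,-70,0,-20,0],
    [-0.6,-70,0,-20,0]
  ]
}}

```text
time: 11.12
position: [0.4028, -0.1978, 0.1917]
eef_rot: [[0.708, 0.706, 0.0], [0.706, -0.708, -0.0], [0.0, 0.0, -1.0]]
force: [-0.3, -0.2, -0.6]
opening: 0.0683
grip_force: 0.0
```

```bash
python3 - <<'E'
from h import *
im,m=snap('wrist','w4');o=robot.observe();print(o['position'],o['opening'],o['force'])
top,mt=snap('top','top2');cv2.imwrite('pics/f.png',np.vstack([im[:,:,::-1][:330],cv2.resize(top[165:275,110:350],(640,260))[:,:,::-1]]))
print(proj(m,[.452,-.149,.033]))
E
```

```text
[ 0.40283206 -0.19766256  0.19160316] 0.06813995871402427 [-0.09945443  0.9398931   0.23505426]
(np.float64(323.56254518166895), np.float64(105.07296966009385))
```

View pics/f.png

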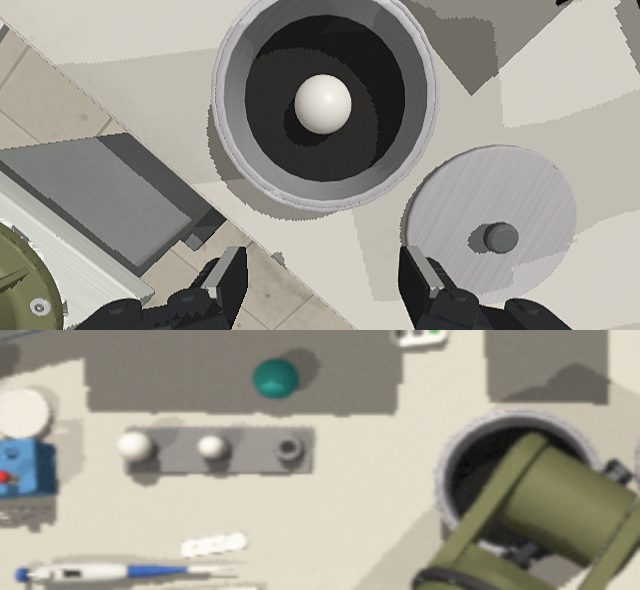

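The ball lies on the jar floor at (323,104), where (324,105) was predicted, and the jar is upright. The medium and small balls are in their cups and the arm touches nothing, so I hand the job in.

```bash
python3 -c "
from plant import robot
print(robot.finish_job())"
```

```text
the job is handed in; nothing more can be done
None
```

The large white ball lies released on the floor of the steel jar after being lowered to a light touch of about 5 to 8 N; the jar is upright, the other two balls are in their cups, and the job is handed in at about 11 s (no verdict was returned).

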